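# Zero the stimulator's level before switching its output on

## Robot

A 6-joint arm with a two-finger parallel gripper is mounted at the origin on the work surface. World frame = base frame: x ahead of the robot, y to its left, z up, the work surface at z = 0. Lengths are in mm, angles in rad, forces in N, time in s.
With the tool pointing down it reaches from about 300 to 875 mm from the base axis. Payload 4.2 kg.
Tool frame: the origin (TCP) lies at the very end of the fingers, on their centre line; the grasp point (between the pads) lies 19 mm behind it (ctrl.pinch_z is the distance from the TCP to the grasp point, in mm); z points along the fingers, y is the direction in which the jaws open and shut (so a half turn about z gives the same grasp; the last joint's range is limited). The gripper opens to 85 mm and grips with 20 to 120 N. Pads are 22 mm wide; open, the fingers measure 114 mm over their backs; the gripper's body (76 mm by 85 mm) begins 54 mm behind the grasp point. The pads swing forward as they close: fully open they stand 13 mm farther back than shut.
Start: joints at [-1.139, 0.32, 1.565, -0, 1.257, -0.02], TCP at [251.041, -517.32, 231.338] pointing down, gripper open.
Joint ranges: [-3.11, 3.11], [-0.84, 2.01], [0.21, 2.61], [-1.34, 4.49], [0.05, 2.63], [-2.56, 2.56]. Speed limits (rad/s): [2.57, 2.57, 3.14, 3.14, 3.14, 3.14].

## Interface

Orientations are given as a 3x3 rotation matrix whose columns are the frame's x, y, z axes.
In Python, from cell import ctrl gives the robot as it stands.
- The arm moves only by the tool arm_command, never from a script. Its argument "steps" is a list of rows, each an object of numbers: "tx", "ty", "tz": the shift along the tool's x, y, z in mm; "spin": the turn about the tool's z in rad. In form: [{"tx": .., "ty": .., "tz": .., "spin": ..}, ...]. A call has 1 to 5 rows; each row shifts and turns the commanded pose from where the row before left it, along the tool's axes as they then stand; what a row does not reach is not made up. A row lasts 1/12 s, in which the tool goes at most 41.7 mm and 7.16 degrees, less where a joint would pass 70% of its speed; a pose out of reach is approached as far as the arm can. A call is refused whole if a number of a shift passes 41.7 or a number of a turn 0.125, either way. A call with a gripper value outside its range is refused whole. "claw" is the finger opening in mm, from 0 to 85.4, set as the call begins (left out, the last holds). The fingers move at their own pace and stop on an object; "squeeze" is the grip in N (left out, the last holds). Time passes only in rows, so rows that do not move let the fingers close. It gives the time, the measured TCP pose, the force and the opening at its end, in the units of the state.
- ctrl.get_state(): the state, without advancing time (a new reading comes with each control period).
- ctrl.get_image(name): name is "scene" or "top"; returns a dict with "image" (420x560x3 uint8, red, green, blue), "intrinsics" (3x3 intrinsics, pixels), "D" ([k1, k2, p1, p2, k3] as OpenCV has them; the pictures are not rectified), "cam_to_world" (4x4, takes a point from camera to world coordinates). Camera axes: x right, y down, z forward; pixel columns grow to the right and rows downward; lengths in mm; the calibration is good to about 2 mm. A picture is of the moment at which its call begins. There is no depth.
- ctrl.finish_job(): hands the job in, once; it reports no verdict.
The state is a dict: "clock": time; "joint_positions": joint angles; "joint_vel": joint speeds; "joint_torque": joint torques, N m; "tcp_pos": TCP position; "orientation": TCP orientation; "force": force on the tool from outside, world axes, zero at the start; "moment": the same for the moment, N m; "grip_width": opening from 0.0 (shut) to 1.0 (fully open).
Only numpy, scipy, OpenCV 4.12 (cv2) and the standard library are available. Lean on these libraries where they do the work, as an engineer would, in place of code of your own. Each camera call takes 0.05 s, during which the arm holds its last target.

## Task

Get the bench stimulator ready to run: on the concentric pair next to the toggle switch, turn only the small inner level knob anticlockwise until you feel it snug and firm against its sprung zero stop, but no harder, so that the big range ring around it is not dragged off its setting. Then throw the output toggle over to its far side (on), and leave the other pair of knobs and the things on the bench as they are.

Things in the scene. Friction and masses are not known exactly. Their poses are not given: they have to be found in the camera images.
- stimulator: bench stimulator, fixed: case 320 mm wide (its y), 200 deep (its x); white top panel slopes 0.26 rad, from 45 mm high at the front (-x) to 99 at the back. Origin: centre of the underside, z up. Controls in a row along y: toggle at y = -105 mm, level/range pair at 0, a like pair at +105. Three sockets 13 mm tall stand 88 mm up the slope from that row at y = -125, -85, 0
- level_knob_top (a point): centre of the top face of the small inner level knob: round, knurled aluminium, 22 mm across, 18 tall, no pointer. Axes stay with the panel: z out of it along the turning axis, x up the slope, y left. Anticlockwise = positive about z. 18 mm below this point lies the flat top (37 mm across) of the black range ring, which widens to a 48 mm skirt; the panel is 35 mm below
- level_ring_mark (a point): index rib on the rim of the big range ring of the level pair, 24 mm from the axis; goes round with the ring, which starts within 1.2 rad of pointing up the slope. The ring is held only by friction of 0.30 N m and the level knob's stop bears on its sleeve: more torque than that on the knob at the stop, or fingers rubbing on the ring, carry it round
- level_stop (a joint): the sprung zero stop in the level control: lug travel in m, 0 until met, then 1 mm per rad of knob. It is met 0.9 to 2.5 rad from the knob's start, not visible. The knob turns against 0.045 N m of friction; at the stop that jumps to 0.13 and grows by 1 N m/rad. Snug home is 0.08 mm in (0.21 N m); let go, up to 0.13 mm remains. Too small for this reading's noise: feel the torque
- toggle_pivot (a point): pivot of the output toggle, on its axis, 7 mm off the panel. Axes fixed to the panel: z out of the panel, x up the slope, y to the left (the lever swings about y)
- toggle_tip (a point): free end of the toggle's round steel lever (bat), 26 mm from the pivot, 8 mm thick near the tip, tapering to 6 mm at the pivot
- toggle (a joint): toggle angle in rad: 0 = off, leaning 0.4 rad down the slope (towards the instrument's front edge); 0.8 = on, leaning 0.4 rad up the slope (towards its back). It needs about 1.5 N at the tip, and stays where it is left
- width_ring_mark (a point): point on the rim, 24 mm from the axis, of the big ring of the other pair (a control of the same make, 105 mm to the left of the level pair), which is to be left alone
- width_knob_mark (a point): point on the top edge, 11 mm from the axis, of the small knob of the other pair, which is to be left alone
- wash_bottle: white plastic wash bottle, 74 mm across, 166 mm tall to its cap, with a thin bent spout to 199 mm; origin: centre of its underside, spout towards its -x
- petri_dish: covered glass petri dish, 92 mm across, 15 mm tall; origin: centre of its underside
- forceps: steel forceps lying flat on the bench, 130 mm long (along x, tips to +x), 8 mm tall; origin: near the middle of its length, on the bench

How it is judged (in metres and radians):
On the way, in this order (a step that is already met when the one before it is completed fails the run):
1. the level knob has been turned anticlockwise until snug against its zero stop (value of joint level_stop above 8e-05 m), for 0.2 s.
2. then the output toggle has been thrown on (value of joint toggle above 0.65 rad), for 0.2 s.
At the end, for the whole second after the job is handed in: The level knob rests snug against its zero stop (lug still pressed in by more than 0.06 mm), the toggle is on (above 0.65 of 0.8 rad), the range ring's rim is within 2 mm of where it was, the other pair and the bench things are undisturbed (value of joint level_stop above 6e-05 m and value of joint toggle above 0.65 rad and distance of level_ring_mark from where it was at the start of the episode below 0.002 m); the robot touches nothing.
It fails at once if the range ring was dragged off its setting (rim moved more than 2 mm) (distance of level_ring_mark from where it was at the start of the episode above 0.002 m).
It fails at once if the other pair of knobs was turned (rim moved more than 2 mm) (distance of any of width_ring_mark, width_knob_mark from where it was at the start of the episode above 0.002 m).
It fails at once if a thing on the bench was shifted by more than 20 mm or tipped (distance of any of wash_bottle, petri_dish, forceps from where it was at the start of the episode above 0.02 m or angle between wash_bottle's own z axis and vertical above 0.3 rad).
It also fails if it takes over 69 s, if anything falls off the work surface, if the arm or the gripper's body presses on something with over 40 N, if the wrist force passes 120 N, or if a joint passes its speed limit or range.

## Working session

There is one attempt and no reset: what is moved stays moved. The work goes in short steps, Python scripts to look and compute and a tool call to move; the robot and the scene stay as the last step left them, time stands still between calls to the robot, and variables do not carry over. Pictures are saved under pics/ and viewed, and the job is handed in when it is done.

Besides the shell and the picture viewer there is one more tool, called after ">>>" as name([rows], argument=value, ...), one row to a line, values as JSON. arm_command: Moves the arm, as the interface text tells. Its arguments: {"type":"object","properties":{"steps":{"type":"array","items":{"type":"object","properties":{"tx":{"type":"number"},"ty":{"type":"number"},"tz":{"type":"number"},"spin":{"type":"number"}}}},"claw":{"type":"number"},"squeeze":{"type":"number"}},"required":["steps"]}

```bash
ls; mkdir -p pics
python3 - <<'E'
from cell import ctrl
import cv2
for n in ("scene","top"):
    d=ctrl.get_image(n); cv2.imwrite(f"pics/{n}0.png",d["image"][:,:,::-1]); print(n,d["intrinsics"],d["D"],d["cam_to_world"])
print(ctrl.get_state(), ctrl.pinch_z)
E
```

```text
pics
scene [[482.47996064   0.         279.70813565]
 [  0.         482.47996064 210.40836537]
 [  0.           0.           1.        ]] [-0.17314086  0.          0.          0.          0.        ] [[-1.32649122e-01  5.52094250e-01 -8.23162286e-01  1.62040921e+03]
 [ 9.91112623e-01  6.55057873e-02 -1.15778933e-01  1.53487794e+02]
 [-9.99898945e-03 -8.31204506e-01 -5.55876865e-01  8.65617503e+02]
 [ 0.00000000e+00  0.00000000e+00  0.00000000e+00  1.00000000e+00]]
top [[461.8835147    0.         279.19171109]
 [  0.         461.8835147  209.64785826]
 [  0.           0.           1.        ]] [-0.05697575  0.          0.          0.          0.        ] [[-2.53275487e-02 -9.90511969e-01  1.35072402e-01  3.28435236e+02]
 [-9.99678634e-01  2.49507643e-02 -4.48188181e-03 -9.17806124e+00]
 [ 1.06919791e-03 -1.35142509e-01 -9.90825595e-01  1.22877125e+03]
 [ 0.00000000e+00  0.00000000e+00  0.00000000e+00  1.00000000e+00]]
{'clock': 0.1, 'joint_positions': array([-1.13899679e+00,  3.20206474e-01,  1.56554719e+00,  1.31889588e-06,
        1.25739543e+00, -1.99933801e-02]), 'joint_vel': array([ 0.00136201, -0.00217432, -0.00279824, -0.00183347, -0.0011955 ,
        0.00048931]), 'joint_torque': array([ 4.47925959e-04, -4.16412306e+01, -2.34704000e+01,  6.57902729e-05,
        4.92548221e-03, -1.83905320e-05]), 'tcp_pos': array([ 250.8606604 , -516.92178773,  230.58250259]), 'orientation': array([[ 8.99665986e-01,  4.36578391e-01, -6.50237468e-04],
       [ 4.36578874e-01, -8.99664875e-01,  1.41410090e-03],
       [ 3.23700828e-05, -1.55609842e-03, -9.99998789e-01]]), 'force': array([-0.56014022,  0.93768824,  0.93473718]), 'moment': array([ 0.00880934,  0.00383893, -0.0248615 ]), 'grip_width': 1.0026295815711026} 18.700000000000003
```

View pics/scene0.png

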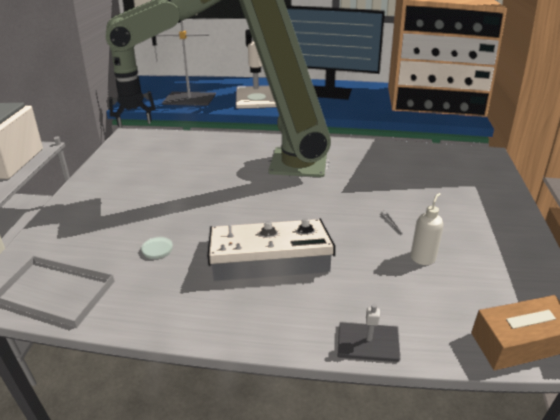

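View pics/top0.png

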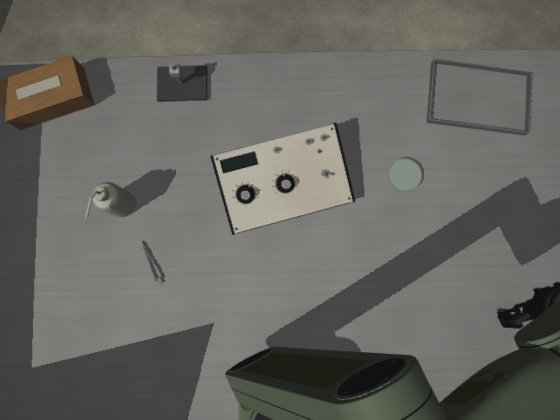

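The scene view shows the stimulator near (270,250). In the top view, the toggle is at about (326,173), the level pair at (285,183) and the width pair at (245,194). I'll zoom in on both views.

Run:
```python
import cv2
a=cv2.imread("pics/scene0.png")[205:285,200:345]; b=cv2.imread("pics/top0.png")[115:240,205:360]
cv2.imwrite("pics/s_z.png",cv2.resize(a,None,fx=5.5,fy=5.5,interpolation=cv2.INTER_CUBIC))
cv2.imwrite("pics/t_z.png",cv2.resize(b,None,fx=4.8,fy=4.8,interpolation=cv2.INTER_CUBIC))
```

```text
(no output)
```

View pics/s_z.png

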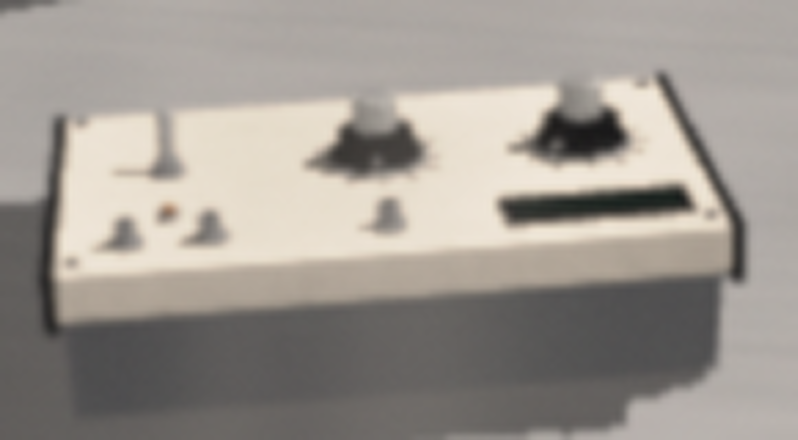

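View pics/t_z.png

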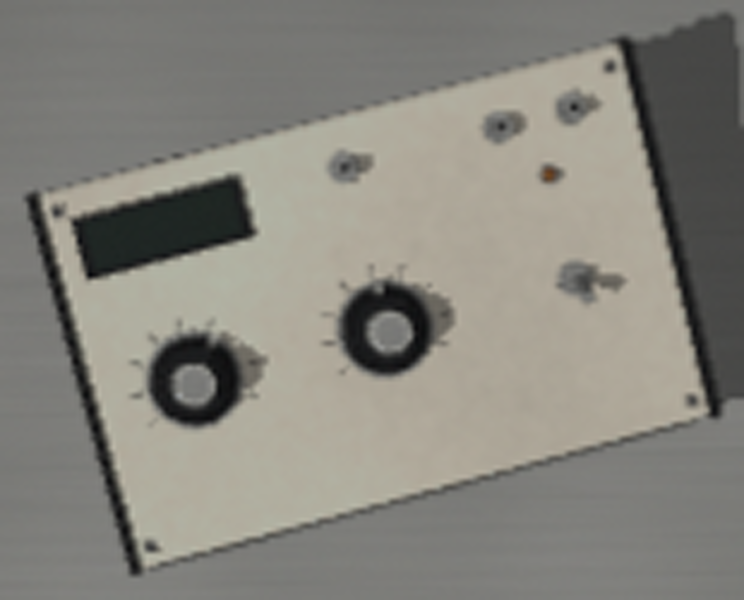

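```bash
cat > h.py <<'E'
import numpy as np, cv2
from cell import ctrl
from scipy.optimize import least_squares
K={};D={};T={}
K['scene']=np.array([[482.47996064,0,279.70813565],[0,482.47996064,210.40836537],[0,0,1]]);D['scene']=np.array([-0.17314086,0,0,0,0])
T['scene']=np.array([[-1.32649122e-01,5.52094250e-01,-8.23162286e-01,1.62040921e+03],[9.91112623e-01,6.55057873e-02,-1.15778933e-01,1.53487794e+02],[-9.99898945e-03,-8.31204506e-01,-5.55876865e-01,8.65617503e+02],[0,0,0,1]])
K['top']=np.array([[461.8835147,0,279.19171109],[0,461.8835147,209.64785826],[0,0,1]]);D['top']=np.array([-0.05697575,0,0,0,0])
T['top']=np.array([[-2.53275487e-02,-9.90511969e-01,1.35072402e-01,3.28435236e+02],[-9.99678634e-01,2.49507643e-02,-4.48188181e-03,-9.17806124e+00],[1.06919791e-03,-1.35142509e-01,-9.90825595e-01,1.22877125e+03],[0,0,0,1]])
def proj(c,P):
    P=np.atleast_2d(np.asarray(P,float)); W=np.linalg.inv(T[c]); 
    r,_=cv2.Rodrigues(W[:3,:3]); return cv2.projectPoints(P,r,W[:3,3],K[c],D[c])[0][:,0]
def ray(c,uv):
    q=cv2.undistortPoints(np.array([[uv]],float),K[c],D[c])[0,0]
    d=T[c][:3,:3]@[q[0],q[1],1]; return T[c][:3,3],d/np.linalg.norm(d)
def onz(c,uv,z):
    o,d=ray(c,uv); return o+d*(z-o[2])/d[2]
def tri(a,b):
    o1,d1=ray('top',a);o2,d2=ray('scene',b)
    s=np.linalg.lstsq(np.c_[d1,-d2],o2-o1,rcond=None)[0]
    p,q=o1+s[0]*d1,o2+s[1]*d2; return (p+q)/2,np.linalg.norm(p-q)
E
python3 - <<'E'
from h import *
t=lambda u,v:((u-1.9)/4.8+205,(v-1.9)/4.8+115)
s=lambda u,v:((u-2.25)/5.5+200,(v-2.25)/5.5+205)
tc={'BL':(32,194),'BR':(626,39),'FR':(716,414),'FL':(136,573)}
for k,z in zip(tc,(99,99,45,45)): print(k,onz('top',t(*tc[k]),z).round(1))
print('level',tri(t(391,333),s(377,98)),'width',tri(t(195,384),s(581,84)))
print('ring lvl',onz('top',t(387,329),75))
print('togtip/pivot',tri(t(585,292),s(163,113)))
print('socket', tri(t(345,166),s(389,202)),tri(t(500,126),s(210,213)),tri(t(572,106),s(125,222)))
E
```

```text
BL [625.3 152.9  99. ]
BR [ 701.8 -161.8   99. ]
FR [ 508.  -208.8   45. ]
FL [429.7 105.9  45. ]
level (array([546.46767003, -31.6485931 ,  97.87852209]), np.float64(2.7968194719968706)) width (array([522.32250497,  69.68728284,  98.0074751 ]), np.float64(1.2991653085713504))
ring lvl [553.29193889 -31.45825878  75.        ]
togtip/pivot (array([ 566.77787254, -135.49963885,   94.02756654]), np.float64(0.9359596233895288))
socket (array([635.34654934, -11.03500732, 101.59774288]), np.float64(0.63476257712645)) (array([654.81504289, -93.11037678, 102.2173963 ]), np.float64(0.015385125652442946)) (array([ 665.15677063, -131.68305971,  101.07952831]), np.float64(0.46180151213755694))
```

```bash
cat >> h.py <<'E'
S=0.26
def frame(x,y,yaw):
    R=np.array([[np.cos(yaw),-np.sin(yaw),0],[np.sin(yaw),np.cos(yaw),0],[0,0,1]])
    return R,np.array([x,y,0.])
def pan(row,u,v,h):  # local point: u up slope from row, v left, h off panel
    c,s=np.cos(S),np.sin(S)
    return np.array([row+u*c-h*s, v, 72+np.tan(S)*row+u*s+h*c])
E
python3 - <<'E'
from h import *
t=lambda u,v:((u-1.9)/4.8+205,(v-1.9)/4.8+115)
obs=[t(32,194),t(626,39),t(716,414),t(136,573),t(391,333),t(195,384),t(345,166),t(500,126),t(572,106)]
def pts(p):
    R,o=frame(*p[:3]);r=p[3]
    L=[(100,161,98.6),(100,-161,98.6),(-100,-161,45.4),(-100,161,45.4),pan(r,0,0,35),pan(r,0,105,35),pan(r,88,0,13),pan(r,88,-85,13),pan(r,88,-125,13),pan(r,0,0,17),pan(r,-26*np.sin(.4),-105,7+26*np.cos(.4)),pan(r,0,-105,7)]
    return np.array([R@l+o for l in L])
f=least_squares(lambda p:(proj('top',pts(p)[:9])-obs).ravel(),[566,-28,.238,-11])
print(f.x,(f.fun.reshape(-1,2)).round(2).tolist())
P=pts(f.x);print(P[4],P[9],P[10],P[11])
np.save('pose.npy',f.x)
for c,(x0,y0,fx,w,h) in dict(top=(205,115,4.8,155,125),scene=(200,205,5.5,145,80)).items():
    im=cv2.imread(f'pics/{c}0.png')[y0:y0+h,x0:x0+w]; im=cv2.resize(im,None,fx=fx,fy=fx,interpolation=cv2.INTER_CUBIC)
    for q in proj(c,P): cv2.circle(im,tuple(int(k) for k in ((q-[x0,y0]+.5)*fx).round()),3,(0,0,255),-1)
    cv2.imwrite(f'pics/{c}_ov.png',im)
E
```

```text
[ 5.66173288e+02 -2.77626814e+01  2.40717079e-01 -1.15029535e+01] [[0.21, 0.19], [-0.61, 0.09], [-0.29, 0.19], [0.42, -0.39], [-0.12, -0.21], [-0.25, 0.14], [-0.12, 0.14], [0.23, -0.14], [0.52, 0.01]]
[546.2636085  -32.65004704 102.76361582] [550.75763644 -31.54686718  85.36859621] [ 562.80480865 -136.70688221   96.24449445] [ 578.28622321 -132.9065532    75.70469643]
```

View pics/scene_ov.png

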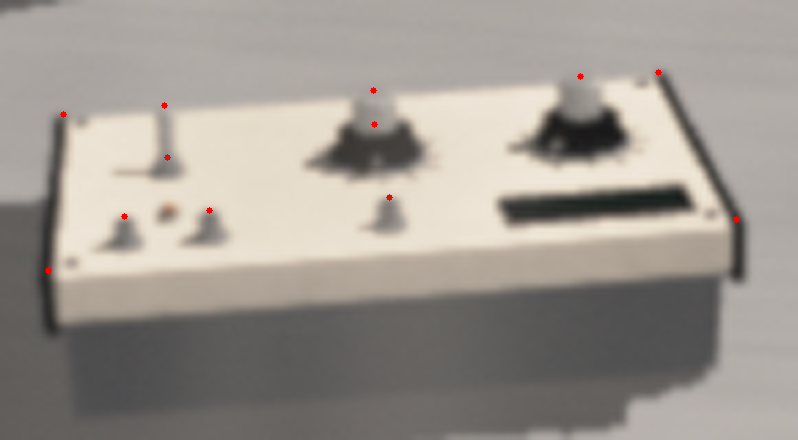

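View pics/top_ov.png

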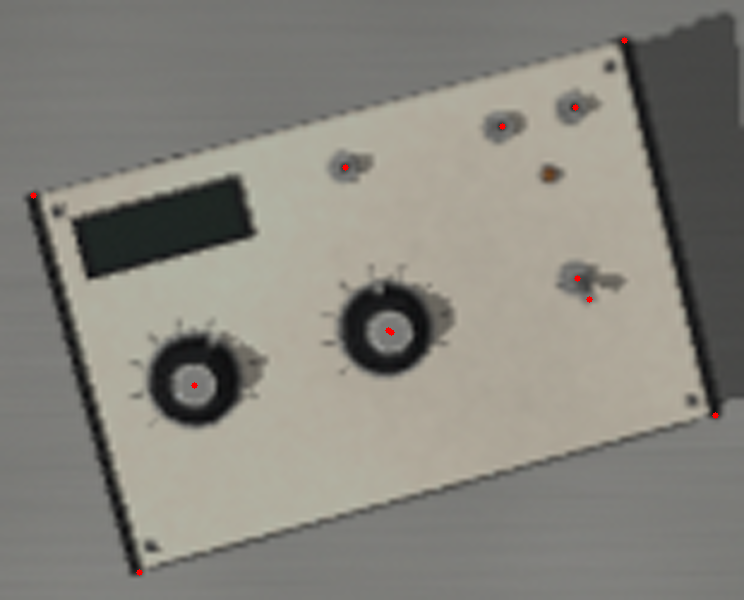

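The poses agree in both views. The level knob axis runs from (550.8,-31.5,85.4) to (546.3,-32.7,102.8), and yaw is 0.24. I'll move above the knob now.

>>> arm_command([
  {"tx":20,"ty":-12.8},
  {"tx":30,"ty":-19.2},
  {"tx":30,"ty":-19.2},
  {"tx":30,"ty":-19.2},
  {"tx":30,"ty":-19.2},
], claw=50, squeeze=40)

```text
validation failed for argument at $.st...
```

>>> arm_command([
  {"tx":30,"ty":-19.2},
  {"tx":30,"ty":-19.2},
  {"tx":30,"ty":-19.2},
  {"tx":30,"ty":-19.2},
  {"tx":30,"ty":-19.2},
])

```text
validation failed for argument at $.st...
```

>>> arm_command([
  {"tx":30,"ty":-19.2},
  {"tx":30,"ty":-19.2},
  {"tx":30,"ty":-19.2},
  {"tx":30,"ty":-19.2},
  {"tx":30,"ty":-19.2},
])

```text
validation failed for argument at $.st...
```

>>> arm_command([
  {"spin":0.12},
  {"spin":0.12},
  {"spin":0.12},
  {"spin":0.12},
  {"spin":0.12},
])

```text
validation failed for argument at $.st...
```

>>> arm_command([
  {"spin":0.11},
  {"spin":0.1},
  {},
])

```text
validation failed for argument at $.st...
```

>>> arm_command([
  {"tx":20,"ty":-12.8,"tz":0,"spin":0},
  {"tx":30,"ty":-19.2,"tz":0,"spin":0},
  {"tx":30,"ty":-19.2,"tz":0,"spin":0},
  {"tx":30,"ty":-19.2,"tz":0,"spin":0},
  {"tx":30,"ty":-19.2,"tz":0,"spin":0},
], claw=50, squeeze=40)

```text
clock: 0.52
tcp_pos: [338.2, -374.0, 230.9]
orientation: [[0.9, 0.436, -0.0], [0.436, -0.9, 0.001], [-0.0, -0.001, -1.0]]
force: [1.0, -0.5, -0.4]
grip_width: 0.587
```

>>> arm_command([
  {"tx":30,"ty":-19.2,"tz":0,"spin":0},
  {"tx":30,"ty":-19.2,"tz":0,"spin":0},
  {"tx":30,"ty":-19.2,"tz":0,"spin":0},
  {"tx":30,"ty":-19.2,"tz":0,"spin":0},
  {"tx":30,"ty":-19.2,"tz":0,"spin":0},
])

```text
clock: 0.93
tcp_pos: [431.3, -222.0, 231.1]
orientation: [[0.9, 0.436, -0.0], [0.436, -0.9, 0.0], [-0.0, -0.0, -1.0]]
force: [1.4, -1.0, -0.3]
grip_width: 0.582
```

>>> arm_command([
  {"tx":30,"ty":-19.2,"tz":0,"spin":0},
  {"tx":30,"ty":-19.2,"tz":0,"spin":0},
  {"tx":30,"ty":-19.2,"tz":0,"spin":0},
  {"tx":30,"ty":-19.2,"tz":0,"spin":0},
  {"tx":30,"ty":-19.2,"tz":0,"spin":0},
])

```text
clock: 1.35
tcp_pos: [524.3, -70.1, 231.0]
orientation: [[0.9, 0.437, -0.001], [0.437, -0.9, -0.0], [-0.001, -0.0, -1.0]]
force: [0.9, -0.7, -0.2]
grip_width: 0.585
```

>>> arm_command([
  {"tx":0,"ty":0,"tz":0,"spin":0.12},
  {"tx":0,"ty":0,"tz":0,"spin":0.12},
  {"tx":0,"ty":0,"tz":0,"spin":0.12},
  {"tx":0,"ty":0,"tz":0,"spin":0.12},
  {"tx":0,"ty":0,"tz":0,"spin":0.12},
])

```text
clock: 1.77
tcp_pos: [523.7, -71.6, 230.8]
orientation: [[0.988, -0.153, -0.001], [-0.153, -0.988, 0.0], [-0.001, 0.0, -1.0]]
force: [0.6, 0.7, -0.7]
grip_width: 0.586
```

>>> arm_command([
  {"tx":0,"ty":0,"tz":0,"spin":0.11},
  {"tx":0,"ty":0,"tz":0,"spin":0.1},
  {"tx":0,"ty":0,"tz":0,"spin":0},
  {"tx":0,"ty":0,"tz":0,"spin":0},
])

```text
clock: 2.1
tcp_pos: [523.8, -71.9, 231.0]
orientation: [[0.937, -0.348, -0.001], [-0.348, -0.937, 0.0], [-0.001, 0.0, -1.0]]
force: [0.1, -0.3, 0.0]
grip_width: 0.587
```

```bash
cat >> h.py <<'E'
p=np.load('pose.npy')
def rel(target=None):
    s=ctrl.get_state();R=s['orientation'];
    th=np.arctan2(R[1,1],R[0,1])-(np.pi/2+p[2]); th=(th+np.pi/2)%np.pi-np.pi/2
    print('t',round(s['clock'],2),'tcp',s['tcp_pos'].round(1),'z',R[:,2].round(4),'theta',round(th,3),'j6',s['joint_positions'][5].round(2),'F',s['force'].round(1),'M',s['moment'].round(3),'w',round(s['grip_width']*85.4,1))
    if target is not None: print('tool delta',(R.T@(np.array(target)-s['tcp_pos'])).round(1))
E
python3 -c "
from h import *
rel([548.5,-32.1,120])"
```

```text
t 2.1 tcp [523.8 -71.9 231. ] z [-7.e-04  0.e+00 -1.e+00] theta -0.596 j6 1.77 F [ 0.1 -0.3  0. ] M [-0.03  -0.048 -0.04 ] w 50.1
tool delta [  9.4 -45.9 111. ]
```

>>> arm_command([
  {"tx":4.7,"ty":-23,"tz":10,"spin":0},
  {"tx":4.7,"ty":-22.9,"tz":20,"spin":0},
  {"tx":0,"ty":0,"tz":30,"spin":0},
  {"tx":0,"ty":0,"tz":30,"spin":0},
  {"tx":0,"ty":0,"tz":15,"spin":0},
], claw=40)

```text
clock: 2.52
tcp_pos: [546.9, -31.6, 122.8]
orientation: [[0.938, -0.347, -0.005], [-0.347, -0.938, 0.0], [-0.005, 0.002, -1.0]]
force: [-0.1, 0.4, 0.8]
grip_width: 0.471
```

>>> arm_command([
  {"tx":0,"ty":0,"tz":0,"spin":0},
  {"tx":0,"ty":0,"tz":0,"spin":0},
  {"tx":0,"ty":0,"tz":0,"spin":0},
])

```text
clock: 2.77
tcp_pos: [549.9, -32.4, 127.5]
orientation: [[0.937, -0.35, 0.002], [-0.35, -0.937, -0.0], [0.002, -0.001, -1.0]]
force: [0.2, 0.3, 0.2]
grip_width: 0.469
```

```bash
python3 -c "
from h import *
rel([548.5,-32.1,94])
for n in ('scene','top'):
    d=ctrl.get_image(n); cv2.imwrite(f'pics/{n}1.png',d['image'][:,:,::-1])
a=cv2.imread('pics/scene1.png')[165:285,200:345]; b=cv2.imread('pics/top1.png')[115:240,205:360]
cv2.imwrite('pics/s1.png',np.vstack([cv2.resize(a,None,fx=3,fy=3,interpolation=2)[:,:435],cv2.resize(b,(435,240),interpolation=2)]))
ms=[]
for i in range(8):
    ctrl.get_image('top'); s=ctrl.get_state(); ms.append(np.r_[s['force'],s['moment']])
ms=np.array(ms);print(ms.mean(0).round(3),ms.std(0).round(3)); rel()
"
```

```text
t 2.77 tcp [549.9 -32.4 127.5] z [ 2.4e-03 -3.0e-04 -1.0e+00] theta -0.598 j6 1.85 F [0.2 0.3 0.2] M [-0.001  0.016  0.018] w 40.1
tool delta [-1.4  0.3 33.5]
[-0.223 -0.075  0.088  0.004  0.015  0.018] [0.622 0.605 0.352 0.021 0.031 0.022]
t 3.27 tcp [548.9 -32.2 126.5] z [ 4.e-04 -1.e-04 -1.e+00] theta -0.599 j6 1.85 F [ 0.2 -0.4  0.3] M [ 0.034 -0.021 -0.002] w 40.0
```

View pics/s1.png

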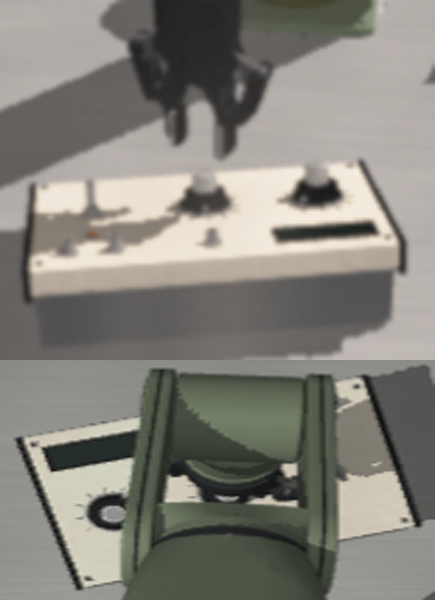

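The scene crop shows the open fingers at about (200,130), straddling the level knob at (205,185). Moment noise is about 0.02 N m. I'll descend next.

>>> arm_command([
  {"tx":0,"ty":0,"tz":12,"spin":0},
  {"tx":0,"ty":0,"tz":12,"spin":0},
  {"tx":0,"ty":0,"tz":8,"spin":0},
  {"tx":0,"ty":0,"tz":0,"spin":0},
  {"tx":0,"ty":0,"tz":0,"spin":0},
])

```text
clock: 3.68
tcp_pos: [548.7, -32.2, 94.0]
orientation: [[0.937, -0.351, -0.001], [-0.351, -0.937, -0.0], [-0.001, 0.0, -1.0]]
force: [-0.1, -1.4, 0.9]
grip_width: 0.471
```

>>> arm_command([
  {"tx":0,"ty":0,"tz":0,"spin":0},
  {"tx":0,"ty":0,"tz":0,"spin":0},
])

```text
clock: 3.85
tcp_pos: [549.4, -32.3, 94.9]
orientation: [[0.937, -0.351, 0.001], [-0.351, -0.937, -0.0], [0.001, -0.0, -1.0]]
force: [-0.1, 0.8, 0.4]
grip_width: 0.47
```

```bash
cat >> h.py <<'E'
def meas(n=8):
    ms=[]
    for i in range(n):
        ctrl.get_image('top'); s=ctrl.get_state(); ms.append(np.r_[s['force'],s['moment'],s['tcp_pos']])
    m=np.mean(ms,0); nn=np.r_[-np.sin(S)*np.cos(p[2]),-np.sin(S)*np.sin(p[2]),np.cos(S)]
    print('F',m[:3].round(2),'M',m[3:6].round(3),'tcp',m[6:].round(2),'Mn',round(float(nn@m[3:6]),3)); return m
E
python3 -c "
from h import *
meas(4); rel([548.5,-32.1,94])
d=ctrl.get_image('scene')['image'][165:285,200:345,::-1]
cv2.imwrite('pics/s2.png',cv2.resize(d,None,fx=5,fy=5,interpolation=2))
"
```

```text
F [ 0.26 -0.41 -0.07] M [-0.008  0.023  0.022] tcp [549.2  -32.22  94.85] Mn 0.022
t 4.05 tcp [549.1 -32.2  94.7] z [ 8.e-04 -1.e-04 -1.e+00] theta -0.599 j6 1.85 F [-0.  -0.6 -0.3] M [0.    0.077 0.013] w 39.8
tool delta [-0.6  0.1  0.7]
```

View pics/s2.png

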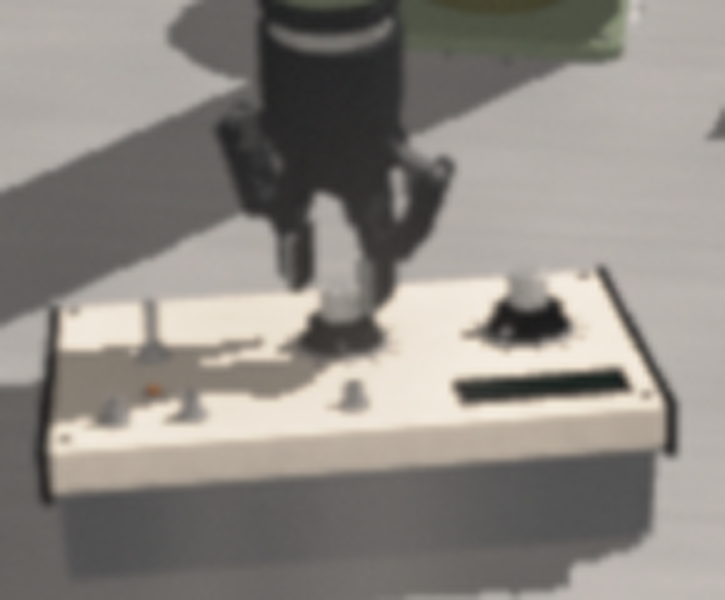

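The fingers straddle the knob at (340,285) and stay clear of the ring. Closing on it now.

>>> arm_command([
  {"tx":0,"ty":0,"tz":0,"spin":0},
  {"tx":0,"ty":0,"tz":0,"spin":0},
  {"tx":0,"ty":0,"tz":0,"spin":0},
  {"tx":0,"ty":0,"tz":0,"spin":0},
  {"tx":0,"ty":0,"tz":0,"spin":0},
], claw=0, squeeze=40)

```text
clock: 4.52
tcp_pos: [549.1, -31.7, 94.7]
orientation: [[0.936, -0.351, 0.001], [-0.351, -0.936, 0.001], [0.001, -0.001, -1.0]]
force: [0.4, 3.7, 3.9]
grip_width: 0.23
```

```bash
python3 -c "
from h import *
meas(4); rel([548.5,-32.1,94])
d=ctrl.get_image('scene')['image'][165:285,200:345,::-1]
cv2.imwrite('pics/s3.png',cv2.resize(d,None,fx=5,fy=5,interpolation=2))
"
```

```text
F [-0.78  3.91  4.65] M [0.717 0.037 0.015] tcp [549.12 -31.78  94.67] Mn -0.167
t 4.72 tcp [549.1 -31.8  94.6] z [ 8.e-04  6.e-04 -1.e+00] theta -0.599 j6 1.85 F [-0.6  3.9  4.6] M [0.8   0.001 0.04 ] w 19.9
tool delta [-0.5  0.5  0.6]
```

View pics/s3.png

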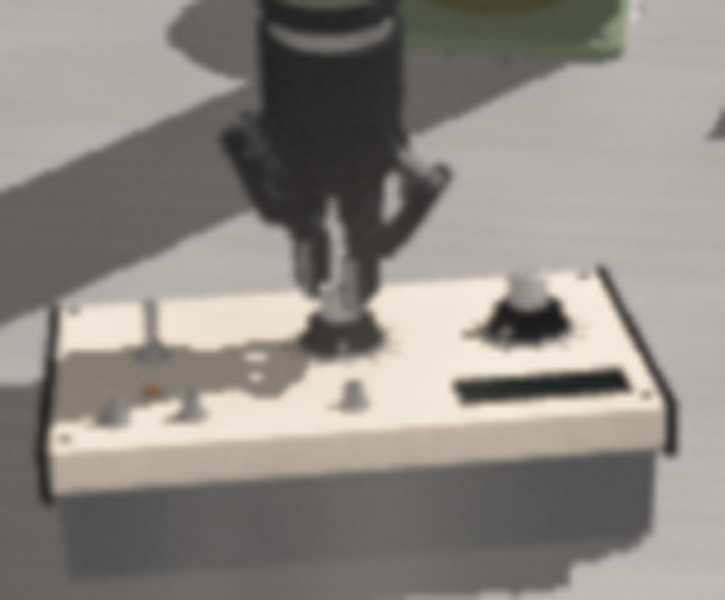

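>>> arm_command([
  {"tx":0,"ty":0,"tz":0,"spin":-0.04},
  {"tx":0,"ty":0,"tz":0,"spin":-0.04},
  {"tx":0,"ty":0,"tz":0,"spin":-0.04},
  {"tx":0,"ty":0,"tz":0,"spin":-0.04},
  {"tx":0,"ty":0,"tz":0,"spin":0},
])

```text
clock: 5.18
tcp_pos: [549.1, -32.0, 94.6]
orientation: [[0.981, -0.196, 0.001], [-0.196, -0.981, 0.0], [0.001, -0.0, -1.0]]
force: [-0.0, 4.9, 4.4]
grip_width: 0.224
```

```bash
cat >> h.py <<'E'
def meas(n=8,L=0.178):
    ms=[]
    for i in range(n):
        ctrl.get_image('top'); s=ctrl.get_state(); ms.append(np.r_[s['force'],s['moment'],s['tcp_pos']])
    m=np.mean(ms,0); nn=np.r_[-np.sin(S)*np.cos(p[2]),-np.sin(S)*np.sin(p[2]),np.cos(S)]
    r=np.r_[(548.5-m[6])/1e3,(-32.1-m[7])/1e3,-L]
    M=m[3:6]-np.cross(r,m[:3])
    print('F',m[:3].round(2),'M',m[3:6].round(3),'Mk',M.round(3),'tcp',m[6:].round(2),'Mn',round(float(nn@M),3)); return m
E
python3 -c "
from h import *
meas(6); rel()
"
```

```text
F [-0.15  4.21  5.46] M [ 0.547  0.047 -0.076] Mk [-0.201  0.016 -0.073] tcp [549.12 -31.99  94.62] Mn -0.021
t 5.48 tcp [549.1 -32.   94.6] z [ 7.e-04  2.e-04 -1.e+00] theta -0.439 j6 1.69 F [0.2 3.8 5.2] M [ 0.534  0.072 -0.01 ] w 19.5
```

>>> arm_command([
  {"tx":0,"ty":0,"tz":0,"spin":-0.08},
  {"tx":0,"ty":0,"tz":0,"spin":-0.08},
  {"tx":0,"ty":0,"tz":0,"spin":-0.08},
  {"tx":0,"ty":0,"tz":0,"spin":-0.06},
  {"tx":0,"ty":0,"tz":0,"spin":0},
])

```text
clock: 5.9
tcp_pos: [549.8, -31.2, 93.6]
orientation: [[0.995, 0.103, 0.002], [0.103, -0.995, 0.002], [0.002, -0.002, -1.0]]
force: [2.9, 6.8, -3.4]
grip_width: 0.233
```

```bash
python3 -c "
from h import *
meas(4); rel()
"
```

```text
F [ 3.51  6.91 -2.39] M [ 1.294 -0.627  0.017] Mk [0.061 0.001 0.023] tcp [549.81 -31.16  93.63] Mn 0.007
t 6.1 tcp [549.8 -31.2  93.6] z [ 0.0018  0.0019 -1.    ] theta -0.14 j6 1.39 F [ 3.5  7.3 -2.3] M [ 1.348 -0.593  0.055] w 19.5
```

>>> arm_command([
  {"tx":0,"ty":0,"tz":0,"spin":-0.08},
  {"tx":0,"ty":0,"tz":0,"spin":-0.08},
  {"tx":0,"ty":0,"tz":0,"spin":-0.08},
  {"tx":0,"ty":0,"tz":0,"spin":-0.08},
  {"tx":0,"ty":0,"tz":0,"spin":0},
])

```text
clock: 6.52
tcp_pos: [549.9, -31.4, 93.6]
orientation: [[0.912, 0.411, 0.002], [0.411, -0.912, 0.001], [0.003, -0.0, -1.0]]
force: [2.9, 5.3, -2.9]
grip_width: 0.229
```

```bash
python3 -c "
from h import *
meas(4); rel()
"
```

```text
F [ 3.18  6.17 -2.78] M [ 0.748 -0.762 -0.076] Mk [-0.351 -0.192 -0.069] tcp [549.93 -31.43  93.64] Mn 0.032
t 6.72 tcp [549.9 -31.5  93.6] z [ 0.0022  0.0011 -1.    ] theta 0.18 j6 1.07 F [ 3.7  6.7 -2.8] M [ 0.691 -0.732 -0.055] w 19.4
```

>>> arm_command([
  {"tx":0,"ty":0,"tz":0,"spin":0},
  {"tx":0,"ty":0,"tz":0,"spin":0},
  {"tx":0,"ty":0,"tz":0,"spin":0},
], claw=36)

```text
clock: 6.97
tcp_pos: [548.4, -32.8, 93.9]
orientation: [[0.912, 0.41, -0.001], [0.41, -0.912, -0.001], [-0.001, 0.001, -1.0]]
force: [0.2, -0.5, 0.1]
grip_width: 0.421
```

```bash
python3 -c "
from h import *
meas(4); rel()
"
```

```text
F [-0.12 -0.06 -0.06] M [-0.008  0.009 -0.024] Mk [ 0.003 -0.013 -0.024] tcp [548.66 -32.66  94.12] Mn -0.023
t 7.17 tcp [548.8 -32.5  94.2] z [-1.e-04 -5.e-04 -1.e+00] theta 0.181 j6 1.07 F [-0.2  0.1 -0.6] M [ 0.037 -0.034 -0.039] w 36.0
```

>>> arm_command([
  {"tx":0,"ty":0,"tz":0,"spin":0.116},
  {"tx":0,"ty":0,"tz":0,"spin":0.116},
  {"tx":0,"ty":0,"tz":0,"spin":0.116},
  {"tx":0,"ty":0,"tz":0,"spin":0.116},
  {"tx":0,"ty":0,"tz":0,"spin":0.116},
])

```text
clock: 7.58
tcp_pos: [548.8, -32.4, 94.3]
orientation: [[0.987, -0.163, 0.0], [-0.163, -0.987, -0.0], [0.0, 0.0, -1.0]]
force: [-0.3, 0.5, 0.1]
grip_width: 0.423
```

```bash
python3 -c "
from h import *
meas(4); rel([548.6,-31.2,94.2])
"
```

```text
F [ 0.25 -0.53  0.38] M [-0.011  0.023  0.014] Mk [0.083 0.067 0.014] tcp [548.82 -32.38  94.34] Mn -0.011
t 7.78 tcp [548.8 -32.3  94.4] z [ 1.e-04 -3.e-04 -1.e+00] theta -0.396 j6 1.65 F [ 1.  -0.4  0.7] M [0.021 0.057 0.008] w 35.9
tool delta [-0.4 -1.1  0.2]
```

>>> arm_command([
  {"tx":-0.4,"ty":-1.1,"tz":0.2,"spin":0},
  {"tx":0,"ty":0,"tz":0,"spin":0},
  {"tx":0,"ty":0,"tz":0,"spin":0},
  {"tx":0,"ty":0,"tz":0,"spin":0},
  {"tx":0,"ty":0,"tz":0,"spin":0},
], claw=0)

```text
clock: 8.2
tcp_pos: [548.6, -31.2, 94.4]
orientation: [[0.988, -0.157, 0.0], [-0.157, -0.988, -0.0], [0.0, 0.0, -1.0]]
force: [-0.8, -2.2, 2.9]
grip_width: 0.232
```

```bash
python3 -c "
from h import *
meas(6); rel()
"
```

```text
F [-1.34 -1.6   3.83] M [-0.274  0.217  0.03 ] Mk [ 0.014 -0.023  0.031] tcp [548.62 -31.21  94.32] Mn 0.028
t 8.5 tcp [548.6 -31.2  94.3] z [ 1.e-04 -4.e-04 -1.e+00] theta -0.399 j6 1.65 F [-1.4 -2.2  4.3] M [-0.338  0.223  0.01 ] w 19.7
```

>>> arm_command([
  {"tx":0,"ty":0,"tz":0,"spin":-0.03},
  {"tx":0,"ty":0,"tz":0,"spin":-0.03},
  {"tx":0,"ty":0,"tz":0,"spin":-0.02},
  {"tx":0,"ty":0,"tz":0,"spin":0},
])

```text
clock: 8.83
tcp_pos: [548.6, -31.3, 94.3]
orientation: [[0.997, -0.078, 0.0], [-0.078, -0.997, -0.001], [0.0, 0.001, -1.0]]
force: [-1.8, -3.7, 5.5]
grip_width: 0.227
```

```bash
python3 -c "
from h import *
meas(6); rel()
"
```

```text
F [-2.26 -2.97  5.02] M [-0.623  0.331 -0.065] Mk [-0.09  -0.073 -0.064] tcp [548.64 -31.33  94.28] Mn -0.035
t 9.13 tcp [548.6 -31.3  94.3] z [ 1.e-04 -6.e-04 -1.e+00] theta -0.319 j6 1.57 F [-1.8 -2.2  5.2] M [-0.628  0.364 -0.076] w 19.6
```

>>> arm_command([
  {"tx":0,"ty":0,"tz":0,"spin":-0.03},
  {"tx":0,"ty":0,"tz":0,"spin":-0.03},
  {"tx":0,"ty":0,"tz":0,"spin":0},
])

```text
clock: 9.38
tcp_pos: [548.7, -31.5, 94.3]
orientation: [[1.0, -0.018, 0.0], [-0.018, -1.0, -0.001], [0.0, 0.001, -1.0]]
force: [-2.4, -3.0, 5.6]
grip_width: 0.227
```

```bash
python3 -c "
from h import *
meas(6); rel()
"
```

```text
F [-1.91 -3.23  5.22] M [-0.774  0.284 -0.069] Mk [-0.196 -0.057 -0.069] tcp [548.66 -31.44  94.27] Mn -0.014
t 9.68 tcp [548.7 -31.5  94.3] z [ 2.e-04 -9.e-04 -1.e+00] theta -0.259 j6 1.51 F [-2.1 -3.3  5.2] M [-0.794  0.236 -0.099] w 19.1
```

>>> arm_command([
  {"tx":0,"ty":0,"tz":0,"spin":-0.03},
  {"tx":0,"ty":0,"tz":0,"spin":-0.03},
  {"tx":0,"ty":0,"tz":0,"spin":0},
])

```text
clock: 9.93
tcp_pos: [548.7, -31.5, 94.3]
orientation: [[0.999, 0.042, 0.0], [0.042, -0.999, -0.001], [0.0, 0.001, -1.0]]
force: [-2.1, -3.7, 4.7]
grip_width: 0.232
```

```bash
python3 -c "
from h import *
meas(6); rel()
"
```

```text
F [-2.15 -3.25  5.31] M [-0.926  0.276 -0.083] Mk [-0.345 -0.107 -0.082] tcp [548.67 -31.55  94.27] Mn 0.013
t 10.23 tcp [548.7 -31.5  94.3] z [ 2.0e-04 -1.1e-03 -1.0e+00] theta -0.2 j6 1.45 F [-2.7 -3.1  4.8] M [-0.948  0.296 -0.113] w 19.8
```

>>> arm_command([
  {"tx":0,"ty":0,"tz":0,"spin":-0.03},
  {"tx":0,"ty":0,"tz":0,"spin":-0.03},
])

```text
clock: 10.4
tcp_pos: [548.7, -31.7, 94.3]
orientation: [[0.995, 0.102, 0.0], [0.102, -0.995, -0.001], [0.0, 0.001, -1.0]]
force: [-1.7, -3.8, 4.7]
grip_width: 0.23
```

```bash
python3 -c "
from h import *
rel();meas(6); rel()
"
```

```text
t 10.4 tcp [548.7 -31.7  94.3] z [ 4.0e-04 -1.4e-03 -1.0e+00] theta -0.138 j6 1.39 F [-1.7 -3.8  4.7] M [-1.099  0.214 -0.129] w 19.7
F [-1.65 -3.97  5.06] M [-1.077  0.252 -0.143] Mk [-0.368 -0.043 -0.143] tcp [548.71 -31.65  94.27] Mn -0.044
t 10.7 tcp [548.7 -31.7  94.3] z [ 3.0e-04 -1.3e-03 -1.0e+00] theta -0.14 j6 1.39 F [-2.  -4.2  4.7] M [-1.022  0.241 -0.189] w 19.9
```

>>> arm_command([
  {"tx":0,"ty":0,"tz":0,"spin":-0.03},
  {"tx":0,"ty":0,"tz":0,"spin":-0.03},
])

```text
clock: 10.87
tcp_pos: [548.8, -31.8, 94.3]
orientation: [[0.987, 0.162, 0.0], [0.162, -0.987, -0.002], [0.0, 0.002, -1.0]]
force: [-1.8, -4.2, 5.2]
grip_width: 0.226
```

```bash
python3 -c "
from h import *
rel();meas(6); rel()
"
```

```text
t 10.87 tcp [548.8 -31.8  94.3] z [ 5.0e-04 -1.6e-03 -1.0e+00] theta -0.078 j6 1.33 F [-1.8 -4.2  5.2] M [-1.238  0.193 -0.24 ] w 19.3
F [-1.57 -4.49  5.  ] M [-1.301  0.204 -0.176] Mk [-0.5   -0.077 -0.177] tcp [548.78 -31.75  94.28] Mn -0.041
t 11.17 tcp [548.7 -31.7  94.3] z [ 4.0e-04 -1.5e-03 -1.0e+00] theta -0.08 j6 1.33 F [-1.8 -4.8  4.4] M [-1.346  0.185 -0.137] w 19.6
```

>>> arm_command([
  {"tx":0,"ty":0,"tz":0,"spin":-0.03},
  {"tx":0,"ty":0,"tz":0,"spin":-0.03},
])

```text
clock: 11.33
tcp_pos: [548.9, -31.9, 94.3]
orientation: [[0.975, 0.22, 0.001], [0.22, -0.975, -0.002], [0.0, 0.002, -1.0]]
force: [-1.7, -4.8, 4.7]
grip_width: 0.229
```

```bash
python3 -c "
from h import *
meas(6); rel()
"
```

```text
F [-1.86 -4.67  4.93] M [-1.44   0.169 -0.199] Mk [-0.608 -0.164 -0.201] tcp [548.85 -31.84  94.29] Mn -0.032
t 11.63 tcp [548.9 -31.9  94.3] z [ 8.0e-04 -1.8e-03 -1.0e+00] theta -0.02 j6 1.27 F [-2.5 -4.4  5.3] M [-1.442  0.144 -0.186] w 19.5
```

>>> arm_command([
  {"tx":0,"ty":0,"tz":0,"spin":-0.03},
  {"tx":0,"ty":0,"tz":0,"spin":-0.03},
])

```text
clock: 11.8
tcp_pos: [548.4, -31.4, 95.0]
orientation: [[0.961, 0.278, -0.0], [0.278, -0.961, -0.001], [-0.0, 0.001, -1.0]]
force: [-3.4, -3.4, 11.4]
grip_width: 0.228
```

```bash
python3 -c "
from h import *
meas(6); rel()
"
```

```text
F [-3.89 -4.25 10.57] M [-0.848  0.657 -0.079] Mk [-0.084 -0.034 -0.075] tcp [548.37 -31.38  95.01] Mn -0.05
t 12.1 tcp [548.4 -31.4  95. ] z [-1.e-04 -7.e-04 -1.e+00] theta 0.04 j6 1.21 F [-4.1 -4.  10.7] M [-0.884  0.632 -0.087] w 19.5
```

>>> arm_command([
  {"tx":0,"ty":0,"tz":0,"spin":0},
  {"tx":0,"ty":0,"tz":0,"spin":0},
  {"tx":0,"ty":0,"tz":0,"spin":0.1},
  {"tx":0,"ty":0,"tz":0,"spin":0.1},
  {"tx":0,"ty":0,"tz":0,"spin":0},
], claw=32)

```text
clock: 12.52
tcp_pos: [548.6, -30.4, 93.4]
orientation: [[0.997, 0.079, -0.001], [0.079, -0.997, 0.001], [-0.001, -0.001, -1.0]]
force: [0.3, -0.9, 0.7]
grip_width: 0.376
```

>>> arm_command([
  {"tx":0,"ty":0,"tz":0,"spin":0},
  {"tx":0,"ty":0,"tz":0,"spin":0},
  {"tx":0,"ty":0,"tz":0,"spin":0},
  {"tx":0,"ty":0,"tz":0,"spin":0},
], claw=0)

```text
clock: 12.85
tcp_pos: [548.6, -31.1, 93.9]
orientation: [[0.997, 0.082, -0.0], [0.082, -0.997, -0.0], [-0.0, 0.0, -1.0]]
force: [0.4, -1.4, -0.6]
grip_width: 0.23
```

```bash
python3 -c "
from h import *
meas(5); rel()
"
```

```text
F [ 0.56 -1.19 -1.03] M [-0.197 -0.031  0.046] Mk [0.013 0.07  0.045] tcp [548.59 -31.1   93.93] Mn 0.036
t 13.1 tcp [548.6 -31.1  93.9] z [-1.e-04 -1.e-04 -1.e+00] theta -0.159 j6 1.41 F [ 1.4 -1.  -1.4] M [-0.168 -0.047  0.074] w 19.3
```

>>> arm_command([
  {"tx":0,"ty":0,"tz":0,"spin":-0.03},
  {"tx":0,"ty":0,"tz":0,"spin":-0.03},
])

```text
clock: 13.27
tcp_pos: [548.6, -31.2, 93.9]
orientation: [[0.99, 0.143, -0.0], [0.143, -0.99, -0.0], [-0.0, 0.0, -1.0]]
force: [0.0, -1.6, -1.7]
grip_width: 0.226
```

```bash
python3 -c "
from h import *
meas(6); rel()
"
```

```text
F [-0.08 -2.09 -2.12] M [-0.455 -0.089 -0.017] Mk [-0.085 -0.102 -0.017] tcp [548.6  -31.22  93.96] Mn 0.011
t 13.57 tcp [548.6 -31.2  94. ] z [-0.e+00 -4.e-04 -1.e+00] theta -0.099 j6 1.35 F [-0.4 -3.3 -3. ] M [-0.545 -0.115  0.016] w 19.7
```

>>> arm_command([
  {"tx":0,"ty":0,"tz":0,"spin":-0.03},
  {"tx":0,"ty":0,"tz":0,"spin":-0.03},
])

```text
clock: 13.73
tcp_pos: [548.6, -31.3, 93.9]
orientation: [[0.979, 0.202, -0.0], [0.202, -0.979, -0.001], [-0.0, 0.001, -1.0]]
force: [0.1, -2.5, -3.6]
grip_width: 0.23
```

```bash
python3 -c "
from h import *
meas(6); rel()
"
```

```text
F [ 0.65 -3.35 -2.74] M [-0.722 -0.143 -0.065] Mk [-0.127 -0.027 -0.066] tcp [548.63 -31.3   93.97] Mn -0.03
t 14.03 tcp [548.6 -31.3  94. ] z [ 0.e+00 -5.e-04 -1.e+00] theta -0.039 j6 1.29 F [ 0.  -3.6 -3.6] M [-0.758 -0.195 -0.092] w 19.6
```

>>> arm_command([
  {"tx":0,"ty":0,"tz":0,"spin":-0.03},
  {"tx":0,"ty":0,"tz":0,"spin":-0.03},
])

```text
clock: 14.2
tcp_pos: [548.7, -31.4, 94.0]
orientation: [[0.966, 0.26, 0.0], [0.26, -0.966, -0.001], [-0.0, 0.001, -1.0]]
force: [0.6, -3.7, -4.2]
grip_width: 0.233
```

```bash
python3 -c "
from h import *
meas(6); rel()
"
```

```text
F [ 1.4  -4.71 -4.33] M [-1.062 -0.239 -0.113] Mk [-0.227  0.011 -0.115] tcp [548.68 -31.36  94.01] Mn -0.055
t 14.5 tcp [548.7 -31.3  94. ] z [ 1.e-04 -7.e-04 -1.e+00] theta 0.021 j6 1.23 F [ 0.4 -5.3 -4.2] M [-1.118 -0.249 -0.154] w 19.4
```

>>> arm_command([
  {"tx":0,"ty":0,"tz":0,"spin":-0.03},
  {"tx":0,"ty":0,"tz":0,"spin":-0.03},
])

```text
clock: 14.67
tcp_pos: [548.8, -31.4, 94.0]
orientation: [[0.948, 0.317, 0.0], [0.317, -0.948, -0.001], [0.0, 0.001, -1.0]]
force: [1.0, -5.6, -5.2]
grip_width: 0.23
```

```bash
python3 -c "
from h import *
meas(6); rel()
"
```

```text
F [ 0.94 -5.02 -4.95] M [-1.27  -0.299 -0.134] Mk [-0.38  -0.13  -0.135] tcp [548.75 -31.45  94.04] Mn -0.028
t 14.97 tcp [548.8 -31.5  94. ] z [ 3.e-04 -9.e-04 -1.e+00] theta 0.081 j6 1.17 F [ 0.9 -5.  -4.8] M [-1.225 -0.326 -0.126] w 19.8
```

>>> arm_command([
  {"tx":0,"ty":0,"tz":0,"spin":-0.03},
  {"tx":0,"ty":0,"tz":0,"spin":-0.03},
])

```text
clock: 15.13
tcp_pos: [548.8, -31.5, 94.0]
orientation: [[0.928, 0.373, 0.0], [0.373, -0.928, -0.001], [0.0, 0.001, -1.0]]
force: [1.1, -5.1, -4.2]
grip_width: 0.231
```

```bash
python3 -c "
from h import *
meas(6); rel()
"
```

```text
F [ 0.99 -5.27 -4.33] M [-1.391 -0.353 -0.293] Mk [-0.454 -0.176 -0.296] tcp [548.81 -31.53  94.04] Mn -0.161
t 15.43 tcp [548.8 -31.5  94.1] z [ 5.e-04 -9.e-04 -1.e+00] theta 0.14 j6 1.11 F [ 0.9 -5.5 -4.5] M [-1.418 -0.346 -0.298] w 19.4
```

>>> arm_command([
  {"tx":0,"ty":0,"tz":0,"spin":0},
  {"tx":0,"ty":0,"tz":0,"spin":0},
  {"tx":0,"ty":0,"tz":0,"spin":0.1},
  {"tx":0,"ty":0,"tz":0,"spin":0.1},
  {"tx":0,"ty":0,"tz":0,"spin":0.1},
], claw=32)

```text
clock: 15.85
tcp_pos: [548.8, -30.1, 94.6]
orientation: [[0.997, 0.076, 0.001], [0.076, -0.997, 0.001], [0.001, -0.001, -1.0]]
force: [0.7, 0.3, 0.4]
grip_width: 0.376
```

>>> arm_command([
  {"tx":0,"ty":0,"tz":0,"spin":0},
  {"tx":0,"ty":0,"tz":0,"spin":0},
  {"tx":0,"ty":0,"tz":0,"spin":0},
  {"tx":0,"ty":0,"tz":0,"spin":0},
], claw=0)

```text
clock: 16.18
tcp_pos: [548.9, -31.1, 94.8]
orientation: [[0.997, 0.083, 0.001], [0.083, -0.997, -0.0], [0.001, 0.0, -1.0]]
force: [-0.8, -2.2, 6.9]
grip_width: 0.232
```

```bash
python3 -c "
from h import *
meas(5); rel()
"
```

```text
F [-1.51 -1.89  5.65] M [-0.308  0.244 -0.01 ] Mk [ 0.034 -0.027 -0.009] tcp [548.9  -31.08  94.85] Mn -0.015
t 16.43 tcp [548.9 -31.1  94.9] z [ 0.001 -0.    -1.   ] theta -0.158 j6 1.41 F [-1.5 -1.5  7. ] M [-0.276  0.261 -0.019] w 19.5
```

>>> arm_command([
  {"tx":0,"ty":0,"tz":0,"spin":-0.03},
  {"tx":0,"ty":0,"tz":0,"spin":-0.03},
])

```text
clock: 16.6
tcp_pos: [548.9, -31.2, 94.8]
orientation: [[0.99, 0.143, 0.001], [0.143, -0.99, -0.0], [0.001, 0.0, -1.0]]
force: [-1.3, -2.7, 5.3]
grip_width: 0.229
```

```bash
python3 -c "
from h import *
meas(6); rel()
"
```

```text
F [-1.4  -2.6   5.12] M [-0.482  0.241 -0.213] Mk [-0.014 -0.01  -0.212] tcp [548.9  -31.18  94.84] Mn -0.201
t 16.9 tcp [548.9 -31.2  94.8] z [ 1.e-03 -1.e-04 -1.e+00] theta -0.098 j6 1.35 F [-1.3 -3.3  5.7] M [-0.449  0.242 -0.215] w 19.5
```

Stop met: the torque jumped to about 0.16, then 0.20 after the regrip. I'll ease on in small steps from here.

>>> arm_command([
  {"tx":0,"ty":0,"tz":0,"spin":-0.015},
  {"tx":0,"ty":0,"tz":0,"spin":-0.01},
])

```text
clock: 17.07
tcp_pos: [548.9, -31.2, 94.8]
orientation: [[0.986, 0.167, 0.001], [0.167, -0.986, -0.0], [0.001, 0.0, -1.0]]
force: [-1.7, -2.6, 5.7]
grip_width: 0.23
```

```bash
python3 -c "
from h import *
meas(12); rel()
"
```

```text
F [-1.41 -2.54  5.57] M [-0.509  0.213 -0.248] Mk [-0.052 -0.04  -0.247] tcp [548.92 -31.22  94.84] Mn -0.224
t 17.67 tcp [548.9 -31.2  94.8] z [ 1.1e-03 -2.0e-04 -1.0e+00] theta -0.073 j6 1.33 F [-1.8 -1.8  6. ] M [-0.487  0.204 -0.254] w 19.8
```

>>> arm_command([
  {"tx":0,"ty":0,"tz":0,"spin":-0.01},
  {"tx":0,"ty":0,"tz":0,"spin":-0.01},
])

```text
clock: 17.83
tcp_pos: [548.9, -31.3, 94.8]
orientation: [[0.982, 0.187, 0.001], [0.187, -0.982, -0.0], [0.001, 0.0, -1.0]]
force: [-1.1, -2.6, 6.0]
grip_width: 0.228
```

```bash
python3 -c "
from h import *
meas(16); rel()
"
```

```text
F [-1.66 -2.87  5.83] M [-0.557  0.221 -0.259] Mk [-0.041 -0.076 -0.259] tcp [548.93 -31.25  94.83] Mn -0.235
t 18.63 tcp [548.9 -31.3  94.8] z [ 1.1e-03 -2.0e-04 -1.0e+00] theta -0.053 j6 1.31 F [-1.9 -3.4  5.9] M [-0.541  0.245 -0.204] w 19.3
```

Estimated 0.235–0.24 N m, so the lug is about 0.105 mm in, inside the 0.08–0.17 window. Releasing and lifting clear.

>>> arm_command([
  {"tx":0,"ty":0,"tz":0,"spin":0},
  {"tx":0,"ty":0,"tz":0,"spin":0},
  {"tx":0,"ty":0,"tz":0,"spin":0},
  {"tx":0,"ty":0,"tz":0,"spin":0},
], claw=40)

```text
clock: 18.97
tcp_pos: [548.5, -30.7, 93.8]
orientation: [[0.983, 0.186, -0.001], [0.186, -0.983, 0.0], [-0.0, -0.0, -1.0]]
force: [-0.2, -0.3, 0.1]
grip_width: 0.469
```

>>> arm_command([
  {"tx":0,"ty":0,"tz":-15,"spin":0},
  {"tx":0,"ty":0,"tz":-25,"spin":0},
  {"tx":0,"ty":0,"tz":-20,"spin":0},
  {"tx":0,"ty":0,"tz":0,"spin":0},
])

```text
clock: 19.3
tcp_pos: [551.2, -31.0, 157.9]
orientation: [[0.983, 0.186, 0.008], [0.186, -0.983, -0.0], [0.008, 0.002, -1.0]]
force: [1.3, -1.1, -0.8]
grip_width: 0.47
```

```bash
python3 -c "
from h import *
R,o=frame(*p[:3]);r=p[3]
tip=R@pan(r,-26*np.sin(.4),-105,7+26*np.cos(.4))+o; piv=R@pan(r,0,-105,7)+o
tip2=R@pan(r,26*np.sin(.4),-105,7+26*np.cos(.4))+o
print(tip,piv,tip2); rel(tip)
print('panel z at pivot-30mm',(R@pan(r,-30,-105,0)+o), (R@pan(r,25,-105,0)+o))
"
```

```text
[ 562.80480865 -136.70688221   96.24449445] [ 578.28622321 -132.9065532    75.70469643] [ 581.80973557 -132.04161246  101.45031233]
t 19.3 tcp [551.2 -31.  157.9] z [ 7.9e-03 -4.0e-04 -1.0e+00] theta -0.054 j6 1.31 F [ 1.3 -1.1 -0.8] M [-0.019  0.043  0.006] w 40.1
tool delta [ -8.7 105.9  61.8]
panel z at pivot-30mm [ 551.87811113 -139.38913359   61.22755002] [ 603.49705875 -126.7178765    75.36698038]
```

>>> arm_command([
  {"tx":0,"ty":0,"tz":0,"spin":-0.025},
  {"tx":0,"ty":0,"tz":0,"spin":-0.025},
  {"tx":0,"ty":0,"tz":0,"spin":0},
], claw=0)

```text
clock: 19.55
tcp_pos: [547.7, -30.9, 152.8]
orientation: [[0.972, 0.236, -0.003], [0.236, -0.972, 0.0], [-0.003, -0.001, -1.0]]
force: [-0.9, -0.0, 0.3]
grip_width: 0.051
```

```bash
python3 -c "
from h import *
rel([529.7,-143.8,90])
"
```

```text
t 19.55 tcp [547.7 -30.9 152.8] z [-2.7e-03  2.0e-04 -1.0e+00] theta -0.002 j6 1.26 F [-0.9 -0.   0.3] M [ 0.013  0.046 -0.031] w 4.4
tool delta [-44.  105.5  62.8]
```

>>> arm_command([
  {"tx":-11,"ty":26,"tz":0,"spin":0},
  {"tx":-11,"ty":26.5,"tz":0,"spin":0},
  {"tx":-11,"ty":26.5,"tz":0,"spin":0},
  {"tx":-11,"ty":26.5,"tz":0,"spin":0},
  {"tx":0,"ty":0,"tz":0,"spin":0},
])

```text
clock: 19.97
tcp_pos: [529.4, -147.8, 152.9]
orientation: [[0.973, 0.231, -0.002], [0.231, -0.973, -0.002], [-0.003, 0.001, -1.0]]
force: [0.0, 0.4, -0.1]
grip_width: -0.001
```

>>> arm_command([
  {"tx":0,"ty":0,"tz":20,"spin":0},
  {"tx":0,"ty":0,"tz":20,"spin":0},
  {"tx":0,"ty":0,"tz":10,"spin":0},
  {"tx":0,"ty":0,"tz":0,"spin":0},
  {"tx":0,"ty":0,"tz":0,"spin":0},
])

```text
clock: 20.38
tcp_pos: [530.3, -143.5, 103.4]
orientation: [[0.972, 0.235, -0.002], [0.235, -0.972, 0.001], [-0.002, -0.001, -1.0]]
force: [0.5, 0.1, -0.4]
grip_width: -0.002
```

```bash
python3 -c "
from h import *
rel([529.7,-143.8,90])
d=ctrl.get_image('scene')['image'][165:285,200:345,::-1]
cv2.imwrite('pics/s4.png',cv2.resize(d,None,fx=5,fy=5,interpolation=2))
d=ctrl.get_image('top')['image'][115:240,205:360,::-1]
cv2.imwrite('pics/t4.png',cv2.resize(d,None,fx=4.8,fy=4.8,interpolation=2))
"
```

```text
t 20.38 tcp [ 530.3 -143.5  103.4] z [-1.9e-03  6.0e-04 -1.0e+00] theta -0.003 j6 1.05 F [ 0.5  0.1 -0.4] M [ 0.017 -0.054  0.003] w -0.2
tool delta [-0.6  0.2 13.4]
```

View pics/s4.png

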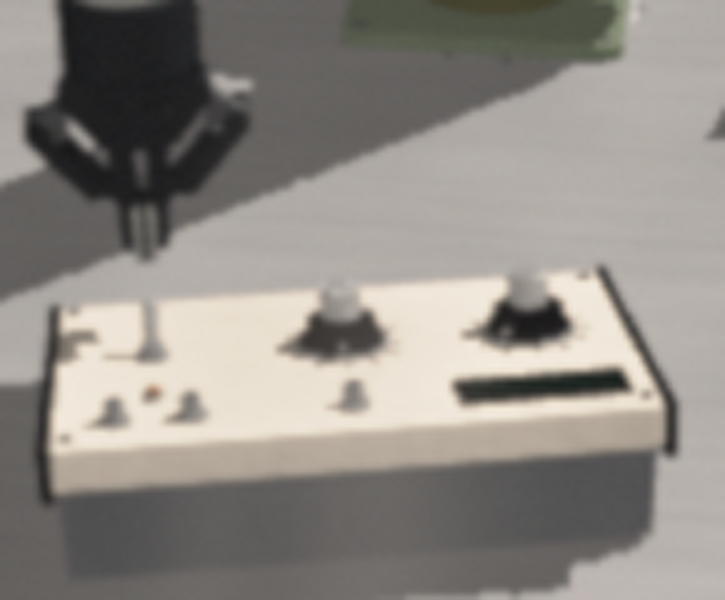

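View pics/t4.png

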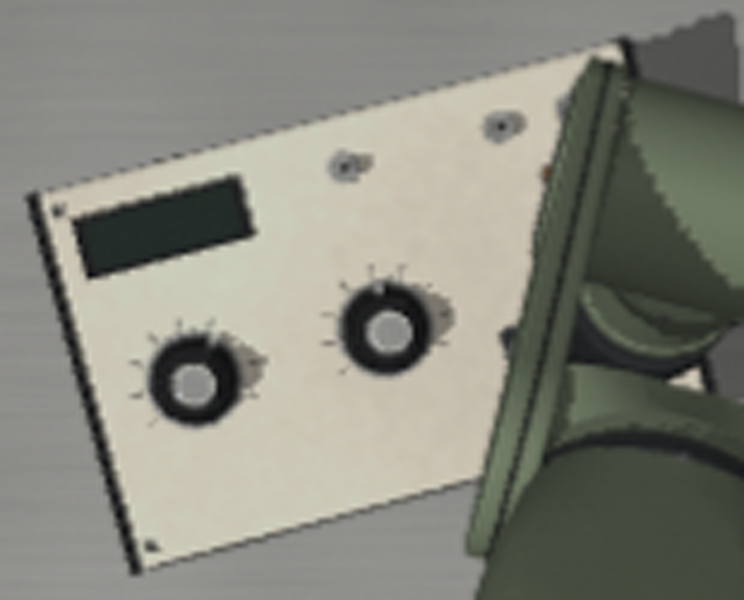

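The top view shows the range ring rib still at zoomed (380,287), as at the start. The scene view shows the closed fingers at (145,245), lined up with the toggle lever at (150,320). Descend and push up the slope.

>>> arm_command([
  {"tx":0,"ty":0,"tz":6,"spin":0},
  {"tx":0,"ty":0,"tz":6,"spin":0},
  {"tx":0,"ty":0,"tz":0,"spin":0},
  {"tx":5,"ty":0,"tz":0,"spin":0},
  {"tx":5,"ty":0,"tz":0,"spin":0},
])

```text
clock: 20.9
tcp_pos: [540.7, -141.6, 92.3]
orientation: [[0.972, 0.234, 0.0], [0.234, -0.972, -0.0], [0.0, 0.0, -1.0]]
force: [0.2, 0.5, 0.4]
grip_width: -0.001
```

>>> arm_command([
  {"tx":4,"ty":0,"tz":0,"spin":0},
  {"tx":4,"ty":0,"tz":0,"spin":0},
  {"tx":4,"ty":0,"tz":0,"spin":0},
  {"tx":4,"ty":0,"tz":0,"spin":0},
  {"tx":0,"ty":0,"tz":0,"spin":0},
])

```text
clock: 21.32
tcp_pos: [554.1, -138.3, 92.7]
orientation: [[0.972, 0.236, -0.005], [0.236, -0.972, -0.001], [-0.005, -0.0, -1.0]]
force: [-7.0, -3.0, 7.1]
grip_width: 0.002
```

```bash
python3 -c "
from h import *
meas(4);rel([578.3,-132,90])
d=ctrl.get_image('scene')['image'][165:285,200:345,::-1]
cv2.imwrite('pics/s5.png',cv2.resize(d,None,fx=5,fy=5,interpolation=2))
"
```

```text
F [-6.87 -2.02  7.3 ] M [-0.34   1.041 -0.032] Mk [-0.755 -0.223 -0.773] tcp [ 554.08 -138.26   92.71] Mn -0.545
t 21.52 tcp [ 554.1 -138.3   92.7] z [-4.2e-03 -9.0e-04 -1.0e+00] theta -0.003 j6 1.07 F [-6.5 -2.3  7.6] M [-0.341  1.024 -0.033] w 0.0
tool delta [25.  -0.4  2.6]
```

View pics/s5.png

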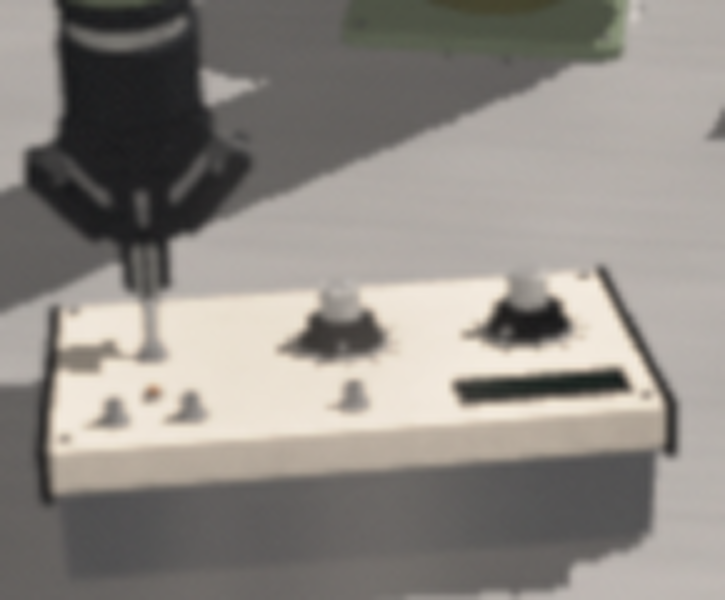

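The fingertips are bearing down on the lever end: the reaction runs nearly along the lever. I'll back off, go 6–7 mm lower and push again.

>>> arm_command([
  {"tx":-6,"ty":0,"tz":0,"spin":0},
  {"tx":-6,"ty":0,"tz":0,"spin":0},
  {"tx":0,"ty":0,"tz":4,"spin":0},
  {"tx":0,"ty":0,"tz":4,"spin":0},
  {"tx":0,"ty":0,"tz":0,"spin":0},
])

```text
clock: 21.98
tcp_pos: [543.8, -140.4, 83.0]
orientation: [[0.972, 0.235, -0.001], [0.235, -0.972, 0.0], [-0.001, -0.001, -1.0]]
force: [-0.4, -0.2, 0.7]
grip_width: -0.003
```

```bash
python3 -c "
from h import *
meas(3);rel([578.3,-132,84])
"
```

```text
F [-0.17 -0.52  0.11] M [0.004 0.022 0.011] Mk [ 0.085 -0.008 -0.006] tcp [ 544.25 -140.52   83.61] Mn -0.027
t 22.13 tcp [ 544.4 -140.6   83.8] z [-2.e-04  0.e+00 -1.e+00] theta -0.004 j6 1.06 F [-0.5 -0.3 -0.2] M [-0.023  0.024  0.007] w 0.2
tool delta [34.9 -0.4 -0.2]
```

>>> arm_command([
  {"tx":4,"ty":0,"tz":0,"spin":0},
  {"tx":4,"ty":0,"tz":0,"spin":0},
  {"tx":3,"ty":0,"tz":0,"spin":0},
  {"tx":3,"ty":0,"tz":0,"spin":0},
  {"tx":0,"ty":0,"tz":0,"spin":0},
])

```text
clock: 22.55
tcp_pos: [558.2, -137.3, 84.3]
orientation: [[0.972, 0.235, -0.0], [0.235, -0.972, -0.0], [-0.0, 0.0, -1.0]]
force: [-1.9, -1.2, 2.0]
grip_width: 0.002
```

```bash
python3 -c "
from h import *
meas(3);rel([578.3,-132,84])
"
```

```text
F [-0.92 -0.74  1.07] M [-0.042  0.198 -0.022] Mk [-0.024  0.024 -0.126] tcp [ 558.09 -137.27   84.15] Mn -0.117
t 22.7 tcp [ 558.1 -137.3   84.1] z [ 5.e-04 -1.e-04 -1.e+00] theta -0.004 j6 1.07 F [-0.8  0.1  1.1] M [-0.044  0.142 -0.035] w -0.3
tool delta [20.9 -0.4  0.1]
```

Small forces, so the lever is moving. Continuing.

>>> arm_command([
  {"tx":3,"ty":0,"tz":0,"spin":0},
  {"tx":3,"ty":0,"tz":0,"spin":0},
  {"tx":0,"ty":0,"tz":0,"spin":0},
])

```text
clock: 22.95
tcp_pos: [564.5, -135.8, 84.1]
orientation: [[0.972, 0.235, 0.001], [0.235, -0.972, 0.0], [0.001, 0.0, -1.0]]
force: [-0.4, -0.2, 0.8]
grip_width: 0.001
```

```bash
python3 -c "
from h import *
meas(3);rel([578.3,-132,84])
d=ctrl.get_image('scene')['image'][165:285,200:345,::-1]
cv2.imwrite('pics/s6.png',cv2.resize(d,None,fx=5,fy=5,interpolation=2))
"
```

```text
F [ 0.28  0.18 -0.18] M [0.008 0.054 0.031] Mk [-0.005  0.106  0.062] tcp [ 564.38 -135.83   84.09] Mn 0.055
t 23.1 tcp [ 564.3 -135.9   84.1] z [ 1.3e-03 -1.0e-04 -1.0e+00] theta -0.004 j6 1.08 F [-0.2  0.3 -0.5] M [-0.02   0.074  0.024] w -0.3
tool delta [14.5 -0.5  0.1]
```

View pics/s6.png

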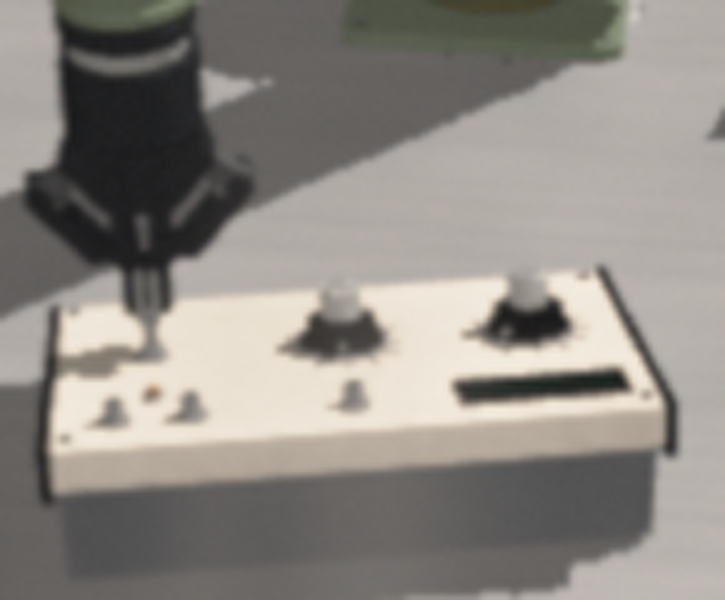

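>>> arm_command([
  {"tx":1,"ty":0,"tz":0,"spin":0},
  {"tx":1,"ty":0,"tz":0,"spin":0},
  {"tx":1,"ty":0,"tz":0,"spin":0},
  {"tx":0,"ty":0,"tz":0,"spin":0},
])

```text
clock: 23.48
tcp_pos: [566.3, -135.3, 84.2]
orientation: [[0.972, 0.235, -0.001], [0.235, -0.972, -0.0], [-0.001, -0.0, -1.0]]
force: [-2.0, -1.0, 2.3]
grip_width: 0.001
```

```bash
python3 -c "
from h import *
meas(3);rel([578.3,-132,84])
"
```

```text
F [-2.7  -0.16  2.05] M [-0.116  0.413 -0.002] Mk [-0.299 -0.105 -0.284] tcp [ 566.34 -135.29   84.16] Mn -0.193
t 23.63 tcp [ 566.4 -135.3   84.2] z [-4.e-04 -1.e-04 -1.e+00] theta -0.004 j6 1.08 F [-2.5  0.2  1.9] M [-0.105  0.411  0.014] w -0.1
tool delta [12.4 -0.4  0.2]
```

>>> arm_command([
  {"tx":1,"ty":0,"tz":0,"spin":0},
  {"tx":1,"ty":0,"tz":0,"spin":0},
  {"tx":0,"ty":0,"tz":0,"spin":0},
])

```text
clock: 23.88
tcp_pos: [567.0, -135.1, 84.2]
orientation: [[0.972, 0.235, -0.003], [0.235, -0.972, -0.001], [-0.003, -0.0, -1.0]]
force: [-5.7, -2.0, 3.7]
grip_width: 0.004
```

```bash
python3 -c "
from h import *
meas(3);rel([578.3,-132,84])
"
```

```text
F [-6.18 -2.18  4.47] M [-0.341  1.016 -0.04 ] Mk [-0.414 -0.167 -0.717] tcp [ 567.03 -135.08   84.14] Mn -0.579
t 24.03 tcp [ 567.  -135.1   84.1] z [-3.3e-03 -5.0e-04 -1.0e+00] theta -0.004 j6 1.08 F [-6.2 -1.6  4.9] M [-0.37   1.015 -0.021] w 0.3
tool delta [11.7 -0.4  0.1]
```

The force rises steeply at about 12 mm short of the pivot, which matches the expected end stop. Back off, lift and look.

>>> arm_command([
  {"tx":-8,"ty":0,"tz":0,"spin":0},
  {"tx":-15,"ty":0,"tz":0,"spin":0},
  {"tx":-10,"ty":0,"tz":-30,"spin":0},
  {"tx":-20,"ty":0,"tz":-30,"spin":0},
  {"tx":-30,"ty":20,"tz":-20,"spin":0},
])

```text
clock: 24.45
tcp_pos: [494.1, -172.0, 166.1]
orientation: [[0.971, 0.238, 0.005], [0.238, -0.971, 0.001], [0.005, 0.001, -1.0]]
force: [0.4, -0.7, -0.6]
grip_width: -0.0
```

>>> arm_command([
  {"tx":-20,"ty":30,"tz":-20,"spin":0},
  {"tx":-20,"ty":30,"tz":0,"spin":0},
  {"tx":-10,"ty":30,"tz":0,"spin":0},
  {"tx":0,"ty":30,"tz":0,"spin":0},
  {"tx":0,"ty":0,"tz":0,"spin":0},
])

```text
clock: 24.87
tcp_pos: [473.5, -307.2, 184.5]
orientation: [[0.973, 0.231, 0.005], [0.231, -0.973, -0.004], [0.004, 0.005, -1.0]]
force: [0.7, -0.1, 0.1]
grip_width: -0.004
```

```bash
python3 -c "
from h import *
rel()
a=ctrl.get_image('scene')['image'][:,:,::-1]; b=ctrl.get_image('top')['image'][:,:,::-1]
cv2.imwrite('pics/scene7.png',a);cv2.imwrite('pics/top7.png',b)
cv2.imwrite('pics/s7.png',cv2.resize(a[205:285,200:345],None,fx=5.5,fy=5.5,interpolation=cv2.INTER_CUBIC))
cv2.imwrite('pics/t7.png',cv2.resize(b[115:240,205:360],None,fx=4.8,fy=4.8,interpolation=cv2.INTER_CUBIC))
R,o=frame(*p[:3]);r=p[3]
for ang in (-.4,.4):
    t=R@pan(r,26*np.sin(ang),-105,7+26*np.cos(ang))+o
    print(ang,(proj('scene',t)[0]-[200,205]+.5)*5.5,(proj('top',t)[0]-[205,115]+.5)*4.8)
"
```

```text
t 24.87 tcp [ 473.5 -307.2  184.5] z [ 0.0047 -0.0043 -1.    ] theta -0.008 j6 0.74 F [ 0.7 -0.1  0.1] M [-0.031 -0.018  0.019] w -0.3
-0.4 [163.50165697 105.27010309] [589.4336304  298.83766458]
0.4 [163.61883809 119.37684491] [580.04961858 261.16807357]
```

View pics/s7.png

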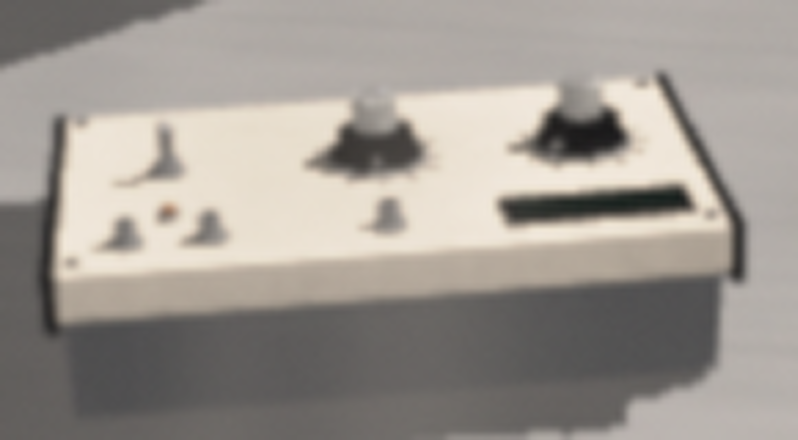

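View pics/t7.png

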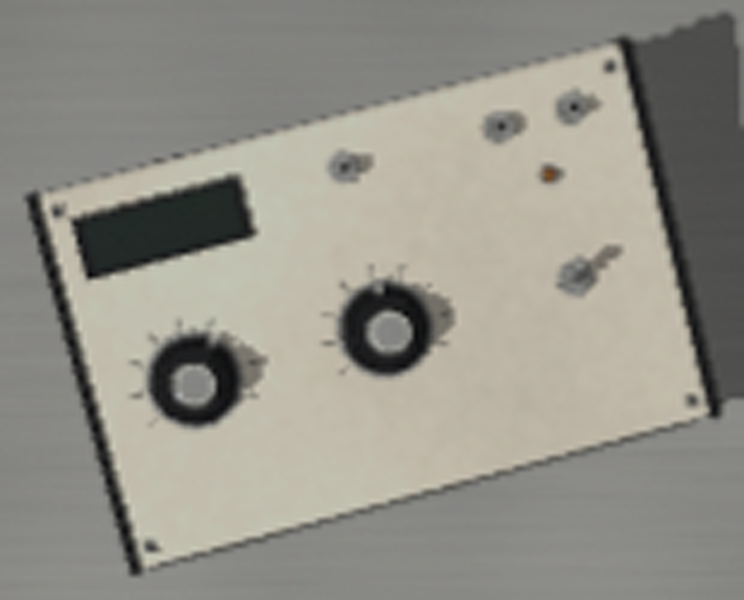

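```bash
python3 -c "
from h import *
a=cv2.imread('pics/top0.png',0).astype(np.float32);b=cv2.imread('pics/top7.png',0).astype(np.float32)
d=np.abs(a-b)
for n,(x,y,r) in dict(level=(286,184,10),width=(245.5,194.5,10),toggle=(326,173,12)).items():
    s=np.s_[int(y-r):int(y+r),int(x-r):int(x+r)];print(n,d[s].max())
for n,(x0,x1,y0,y1) in dict(bottle=(80,140,175,225),forceps=(135,170,235,290),dish=(380,430,150,200)).items(): print(n,(d[y0:y1,x0:x1]>25).sum())
def mark(im):
    # bright rib on dark ring, centroid
    s=im[170:180,279:290]; w=np.clip(s-90,0,None); yy,xx=np.mgrid[170:180,279:290]; return (w*xx).sum()/w.sum(),(w*yy).sum()/w.sum()
print(mark(a),mark(b))
rel()
"
```

```text
level 25.0
width 17.0
toggle 82.0
bottle 0
forceps 0
dish 655
(np.float64(283.51377952755905), np.float64(171.58628608923885)) (np.float64(283.53791281373844), np.float64(171.63593130779392))
t 24.97 tcp [ 472.3 -302.8  183.8] z [ 1.2e-03  3.0e-04 -1.0e+00] theta -0.006 j6 0.74 F [-1.1 -0.   0.3] M [-0.031 -0.011  0.013] w 0.1
```

```bash
python3 -c "
from h import *
print(ctrl.finish_job())"
```

```text
the job is handed in; nothing more can be done
None
```

I turned the level knob anticlockwise in four grips until it met its zero stop, then threw the toggle on. The job was handed in at about 25 s. No verdict came back.

- **Level knob:** I eased it in to about 0.235 N m, which puts the lug about 0.105 mm in. It stayed above 0.2 N m for over a second, then I let go. This rests on the force readings (about ±0.01–0.02 N m); the lug position after release was not checked.
- **Toggle:** The first push was too high. It pressed on the lever end with about 10 N and did not throw it. A second push about 8 mm lower moved it until the force rose at the end stop (about 8 N). The pictures show the lever leaning up the slope.
- **Range ring and other pair:** The level ring's index rib moved about 0.05 pixel (roughly 0.15 mm), so it was not dragged. The other pair shows no visible change.
- **Bench things:** The wash bottle and forceps are unchanged in the pictures. The petri dish area did differ (655 pixels). I took that to be the arm or its shadow, since the fingers stayed more than 80 mm above the bench, but I did not confirm it with a clear view.
- **Grip slip:** The pads slipped once on the knob during the second grip, before the stop was met. I used shorter strokes after that.

At hand-in the arm was clear of everything, with the force reading close to zero.

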